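# Unlock a hinge seat and hold the loose leaf in line for its pin

### The arm

A 7-joint arm with a two-finger parallel gripper is mounted at the origin on the work surface. World frame = base frame: x ahead of the robot, y to its left, z up, the work surface at z = 0. Lengths are in m, angles in rad, forces in N, time in s.
With the tool pointing down it reaches from about 0.4 to 0.925 m from the base axis. Payload 4.1 kg.
Tool frame: the origin (TCP) lies midway between the tips of the shut fingers; the grasp point (between the pads) lies behind it (grip_depth is the z of the grasp point in the tool frame, in m); z points along the fingers, y is the line along which they close (so a half turn about z gives the same grasp; the last joint's range is limited). The gripper opens to 85 mm and grips with 20 to 120 N. Pads are 22 mm wide; open, the fingers measure 114 mm over their backs; the gripper's body (76 mm by 85 mm) begins 54 mm behind the grasp point. The pads swing forward as they close: fully open they stand 13 mm farther back than shut.
Start: joints at [-1.203, 0.398, 0.045, 1.537, -0.019, 1.207, -0.051], TCP at [0.293, 0.581, 0.231] pointing down, gripper open.
Joint ranges: [-2.82, 2.82], [-0.49, 2.23], [-1.37, 1.46], [0, 2.46], [-1.36, 4.5], [0.23, 2], [-2.94, 2.94]. Speed limits (rad/s): [2.57, 2.57, 3.14, 3.14, 3.14, 3.14, 3.14].

### API

Orientations are given as [roll, pitch, yaw] about the fixed x, y, z axes, in that order (R = Rz(yaw) Ry(pitch) Rx(roll)).
In Python, from bench import read_state, snapshot, hand_in, grip_depth gives the robot as it stands. The module is installed in compiled form; this text tells all that it offers.
- The arm moves only by the shell command python3 -m pendant 'ROWS' [FORCE]. ROWS is JSON, one flat list of numbers, 7 for each row, row after row: the opening, from -1 (shut) to 1 (fully open), then the shift along the tool's x, y, z each as a share of 0.6 m, from -1 to 1, then the turn, a rotation vector about the tool's x, y, z each as a share of 180 degrees, from -1 to 1. In form: [grip, x, y, z, wx, wy, wz, grip, x, y, z, wx, wy, wz, ...]. A call has 1 to 20 rows; each row is the pose to reach, as a shift and turn from the pose commanded when the call began, along the tool's axes at that moment, turning the shorter way round; what a row does not reach only later rows make up. A row lasts 1/12 s, in which the tool goes at most 41.7 mm and 7.16 degrees, less where a joint would pass 70% of its speed; a pose out of reach is approached as far as the arm can. A call with a number of a shift or a turn outside -1 to 1 is refused whole. A call with a gripper value outside its range is refused whole. The fingers move at their own pace and stop on an object; FORCE is the grip in N (left out, the last holds). Time passes only in rows, so rows that repeat a pose let the fingers close. It gives the time, the measured TCP pose, the force, the opening and the grip force at its end, in the units of the state.
- read_state(): the state, without advancing time (a new reading comes with each control period).
- snapshot(name): name is "scene" or "top"; returns a dict with "image" (384x512x3 uint8, red, green, blue), "range_z" (384x512 float32, m along the optical axis (not along the pixel's ray), 0 where there is no reading), "vfov" (degrees; the focal length in pixels is half the picture's height over the tangent of half this angle, whatever the lens; pixels are square), "cx", "cy" (the principal point, pixels), "k1" (the pictures are not rectified: a ray, as slopes to the right and down, at radius r is drawn at 1 + k1 r^2 times it, then the intrinsics apply), "rvec" (rotation vector, rad) and "tvec" (3), from world to camera coordinates, as OpenCV has them. Camera axes: x right, y down, z forward; pixel columns grow to the right and rows downward; lengths in m; the calibration is good to about 2 mm. A picture is of the moment at which its call begins.
- hand_in(): hands the job in; it is judged then, once.
The state is a dict: "clock": time; "qpos": joint angles; "joint_vel": joint speeds; "joint_torque": joint torques, N m; "tool_pos": TCP position; "orientation": TCP orientation; "contact_force": force on the tool from outside, world axes, zero at the start; "wrist_torque": the same for the moment, N m; "finger_gap": finger opening in m; "gripper_force": force on a finger pad.
Only numpy, scipy, OpenCV 4.12 (cv2) and the standard library are available. Lean on these libraries where they do the work, as an engineer would, in place of code of your own. Each camera call takes 0.05 s, during which the arm holds its last target. There are 200 camera calls.

### The job

Take the red locking knob out of the hinge on the blue jamb block: turn it anticlockwise about a quarter turn until it comes free, lift it out, set it down in the green tray without dropping it, and let go. Then lift the loose steel hinge leaf out of the wooden rack, lower its knuckle fully home between the two fixed knuckles so that the bores line up, and keep it gripped there with the plate upright, ready for the pin: finish while still holding the leaf. Leave the other things on the bench where they are.

Things in the scene. Friction and masses are not known exactly. Their poses are not given: they have to be found in the camera images.
- jamb_bore (a point): Seat centre in the hinge on the jamb block: 34 mm above the bench, on the bore axis of the two fixed steel knuckles, half-way between them. y is the bore axis (level), z up. Each fixed knuckle is a tube 28 mm in outer diameter, bore 14 mm, 36 mm long, with a 48 mm gap between the two along y.
- jamb: Blue block fixed to the bench, 120 x 120 mm, 37 mm high (steel plate at +x: 42 mm); origin under its centre, axes as the bore's. A channel 30 mm wide, open above, runs along y, its floor 20 mm above the bench. In the gap its walls are undercut just over the floor, 9 mm high and 8 mm deep each side; the lips above hold down the knob's lugs.
- knob_grip (a point): Grip centre of the loose locking knob, on its upright axis, 50 mm over its foot, 16 mm below its top. Red handle 46 mm long (x), 14 thick (y), 34 high (32 to 66 mm over the foot); below it a steel hub 26 mm in diameter. At the foot a cross bar 40 x 8 x 6 mm (lugs), parallel to the handle. About 150 g. Stands on its foot when set down.
- knob: The same knob, origin at its foot. At first it stands on the channel floor midway between the knuckles, handle across the hinge: its x is 0 to 0.3 rad anticlockwise of the jamb's x. A stop blocks turning clockwise. Anticlockwise (from above) it turns with light friction and 2 mm of play, and lifts straight out when 60 to 120 degrees from the jamb's x.
- leaf_bore (a point): Centre of the loose steel leaf's knuckle, a tube 28 mm in outer diameter, bore 14 mm, 40 mm long along y (bore axis). The plate stands up along z, 10 mm thick (x, centred on the bore): a neck 36 mm wide up to 20 mm above this point, then 84 mm wide (y) from 20 to 92 mm above it. The same when turned half round about z. About 450 g.
- leaf_grip (a point): Point in the middle of the loose leaf's plate, 74 mm above its bore centre, 18 mm below the plate's top edge: a good place to pinch its 10 mm thickness from above. Same axes as the bore point: thickness along x, width along y.
- rack: Wooden rack fixed to the bench, foot 80 x 110 mm, origin under its centre. Two slotted posts (70 mm high, 18 mm wide, at y = +-35 mm) carry the leaf upright by its plate's lower corners; slots 13 mm wide, 26 mm deep, open above. The leaf's bore is 24 mm above the bench, along the rack's y. Lift straight up: 60 mm or more takes the knuckle well clear of the slots.
- tray: Green open plastic tray, fixed to the bench, 140 x 140 mm, 25 mm high, walls and floor 4 mm thick; empty at the start; origin under its centre.
- hinge_pin: Brass hinge pin, 11 mm thick, 137 mm long along x, with a square head; lies on the bench; leave it there. Origin at the underside.
- wrench: Steel open-ended wrench lying on the bench; leave it there. Origin at the underside.
- hammer: Hammer lying on the bench beyond the jamb block; leave it there. Origin at the underside.
- spray: Spray can, 52 mm in diameter, 160 mm high, standing; leave it there. Origin at the underside.
- jar: Amber glass jar with blue cap, 64 mm in diameter, 85 mm high; leave it there. Origin at the underside.
- mug: Blue mug, 76 mm in diameter, 90 mm high; leave it there. Origin at the underside.
Mind the look-alikes: they are no part of the job. What is shaped like the part that bears leaf_bore but orange or pink is not meant.

How it is judged:
By the outcome, as a careful person would: the job done as asked, in the order asked, and still so for the second after the job is handed in, while the arm keeps its last pose, push and grip.
It also fails if it takes over 61 s, if anything falls off the work surface, if the arm or the gripper's body presses on something with over 40 N, if the wrist force passes 120 N, or if a joint passes its speed limit or range.

## Working session

There is one attempt and no reset: what is moved stays moved. The work goes in short steps, Python scripts to look and compute and a shell command to move; the robot and the scene stay as the last step left them, time stands still between calls to the robot, and variables do not carry over. Pictures are saved under pics/ and viewed, at most 10 in all, crops included, and the job is handed in when it is done.

```bash
mkdir -p pics
cat > h.py <<'E'
import numpy as np,cv2,pickle
from bench import *
def K(s):
    h,w=s['image'].shape[:2]; f=h/2/np.tan(np.radians(s['vfov'])/2)
    return f,s['cx'],s['cy']
def slopes(s,uv):
    f,cx,cy=K(s); uv=np.atleast_2d(uv).astype(float)
    d=np.c_[(uv[:,0]-cx)/f,(uv[:,1]-cy)/f]; r=d.copy()
    for _ in range(20): r=d/(1+s['k1']*(r**2).sum(1,keepdims=True))
    return r
def RT(s): return cv2.Rodrigues(np.array(s['rvec'],float))[0],np.array(s['tvec'],float).ravel()
def plane(s,uv,z):
    R,t=RT(s); r=slopes(s,uv); d=np.c_[r,np.ones(len(r))]@R; c=-R.T@t
    return c+d*((z-c[2])/d[:,2])[:,None]
def cloud(s):
    h,w=s['image'].shape[:2]; u,v=np.meshgrid(np.arange(w),np.arange(h))
    R,t=RT(s); r=slopes(s,np.c_[u.ravel(),v.ravel()]); Z=s['range_z'].ravel()[:,None]
    P=(np.c_[r,np.ones(len(r))]*Z-t)@R; P[Z[:,0]==0]=np.nan
    return P.reshape(h,w,3)
def get(n,name=None):
    s=snapshot(n)
    if name: cv2.imwrite(f'pics/{name}.png',s['image'][:,:,::-1]); pickle.dump(s,open(f'{name}.pkl','wb'))
    return s
E
python3 - <<'E'
from h import *
a=get('scene','scene0');b=get('top','top0')
for s in(a,b): R,t=RT(s);print(-R.T@t,s['vfov'],s['k1'],R[2])
print(grip_depth, read_state())
E
```

```text
[ 0.99205793 -0.64237107  1.21154929] 42.4327949724603 0.04237657793614264 [-0.29317585  0.51411406 -0.8060612 ]
[0.47167487 0.04440263 1.36168769] 43.043742057024545 -0.1047068024488618 [ 0.08306003  0.00884369 -0.9965053 ]
-0.0187 {'clock': 0.1, 'qpos': array([-1.2030228 ,  0.39913452,  0.04506885,  1.53773752, -0.01871794,
        1.20693564, -0.05074989]), 'joint_vel': array([-0.00017595, -0.00323458, -0.00072551, -0.00159338, -0.00064672,
        0.00209847,  0.0001633 ]), 'joint_torque': array([ 3.54820411e-03, -4.76263797e+01,  1.37006968e+00, -2.54948509e+01,
        1.19902060e-02,  5.06393422e-03,  1.25917444e-05]), 'tool_pos': array([0.2922372 , 0.57995895, 0.2303647 ]), 'orientation': array([-3.13980378e+00,  1.20201570e-04,  2.67484528e+00]), 'contact_force': array([ 0.16529462, -1.1538658 ,  0.29849594]), 'wrist_torque': array([-0.04689498,  0.04483697,  0.05595066]), 'gripper_force': 0.0, 'finger_gap': 0.0851153205307176}
```

```bash
python3 -c "
import cv2,numpy as np
a=cv2.imread('pics/scene0.png');b=cv2.imread('pics/top0.png')
cv2.imwrite('pics/both0.png',cv2.resize(np.vstack([a,b]),None,fx=.78,fy=.78,interpolation=3))"
```

```text
(no output)
```

View pics/top0.png

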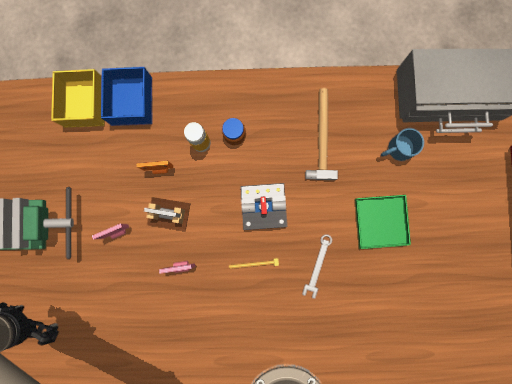

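View pics/scene0.png

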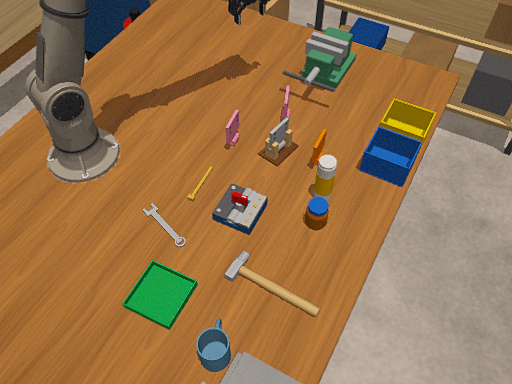

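Top view: jamb with the red knob is at about (263,207), tray at (382,222). The candidates for the leaf are steel in the wooden rack (163,213), orange (152,165), and pink (110,232) and (176,268). The steel one in the rack fits the description; I'll confirm it in a crop.

Run:
```python
from h import *
a=pickle.load(open('scene0.pkl','rb'));b=pickle.load(open('top0.pkl','rb'))
c=lambda s,x,y,w,h,k:cv2.resize(s['image'][y:y+h,x:x+w,::-1],None,fx=k,fy=k,interpolation=cv2.INTER_CUBIC)
A=np.hstack([c(b,230,175,70,60,5.5),c(b,130,185,70,60,5.5)]); B=np.hstack([c(a,205,175,70,60,5.5),c(a,250,105,70,60,5.5)])
cv2.imwrite('pics/crop.png',np.vstack([A,B])[:600,:800])
P=cloud(b);Q=cloud(a)
def sel(s,X,box,f):
    x,y,w,h=box; hsv=cv2.cvtColor(s['image'],cv2.COLOR_RGB2HSV)[y:y+h,x:x+w].astype(int); p=X[y:y+h,x:x+w]
    m=f(hsv,p); return m,p[m],np.argwhere(m)[:,::-1]+[x,y]
def rect(p): r=cv2.minAreaRect(p[:,:2].astype(np.float32)*1000); return np.round(r[0],1),np.round(r[1],1),round(r[2],1)
red=lambda h,p:((h[...,0]<6)|(h[...,0]>174))&(h[...,1]>150)&(h[...,2]>90)
for n,s,X,bx in(('top',b,P,(235,180,60,60)),('sc',a,Q,(205,175,70,60))):
    m,p,uv=sel(s,X,bx,red); print(n,'red',len(p),rect(p),np.percentile(p[:,2],[5,50,95]), uv.mean(0)); 
    q=p[p[:,2]>.075]; print(len(q), rect(q) if len(q)>3 else 0)
for n,s,X,bx in(('top',b,P,(225,170,80,75)),('sc',a,Q,(200,170,85,75))):
    m,p,uv=sel(s,X,bx,lambda h,p:(p[...,2]>.028)&(p[...,2]<.06)); print(n,'jamb',len(p),rect(p),np.percentile(p[:,2],[5,50,95]))
    m,p,uv=sel(s,X,bx,lambda h,p:(p[...,2]>.0395)&(p[...,2]<.045)&(h[...,1]<60)); print(n,'jamb plate',len(p),rect(p))
for n,s,X,bx in(('top',b,P,(130,185,70,60)),('sc',a,Q,(250,105,70,60))):
    for lo,hi in((.085,.14),(.06,.08),(.008,.03)):
        m,p,uv=sel(s,X,bx,lambda h,p:(p[...,2]>lo)&(p[...,2]<hi)); print(n,'leaf',lo,len(p),rect(p),np.percentile(p[:,2],[5,50,95,100]))
g=lambda h,p:(abs(h[...,0]-65)<15)&(h[...,1]>150)
for n,s,X,bx in(('top',b,P,(340,180,90,90)),('sc',a,Q,(110,250,100,90))):
    m,p,uv=sel(s,X,bx,g); print(n,'tray',len(p),rect(p),np.percentile(p[:,2],[5,50,95]))
```

```text
top red 76 (array([549.9,  46.7]), array([42.9, 14.1]), 3.3) [0.03968026 0.08630269 0.09027429] [263.18421053 206.09210526]
70 (array([549.9,  45.9]), array([43. , 12.3]), 3.6)
sc red 148 (array([545. ,  60.3]), array([43.9, 58.8]), 21.8) [nan nan nan] [238.99324324 198.08108108]
84 (array([552.5,  45.8]), array([46. , 18.3]), 5.5)
top jamb 1735 (array([550.7,  45.2]), array([120.9, 120.4]), 2.5) [0.03405148 0.04045118 0.04856117]
top jamb plate 696 (array([550. ,  45.1]), array([119. , 118.9]), 2.2)
sc jamb 1356 (array([552.1,  45.1]), array([123.2, 124.9]), 2.0) [0.03144508 0.03904638 0.04767252]
sc jamb plate 458 (array([553.5,  45.2]), array([113.9, 124.8]), 2.6)
top leaf 0.085 137 (array([537.5, 313.2]), array([83.6, 10.2]), 79.2) [0.10649875 0.11563811 0.11987099 0.12053549]
top leaf 0.06 161 (array([537.4, 313.8]), array([89.8, 40. ]), 79.1) [0.06221153 0.06993353 0.07413791 0.0789736 ]
top leaf 0.008 229 (array([556.6, 320.4]), array([216.5, 129.4]), 66.7) [0.00809549 0.0096191  0.02691671 0.02958916]
sc leaf 0.085 257 (array([590.6, 354.9]), array([152.9, 155.6]), 7.6) [0.08705864 0.10384666 0.11619353 0.11974748]
sc leaf 0.06 194 (array([590. , 355.1]), array([164.3, 179.2]), 2.1) [0.06120079 0.06923809 0.07827194 0.07993692]
sc leaf 0.008 201 (array([579.6, 366.6]), array([184.7, 233.4]), 5.9) [0.00856754 0.01968156 0.02898765 0.02985895]
top tray 276 (array([ 500.2, -281.2]), array([136.6, 140.4]), 2.4) [nan nan nan]
sc tray 2892 (array([ 502.5, -283.1]), array([141.1, 138.7]), 2.4) [nan nan nan]
```

View pics/crop.png

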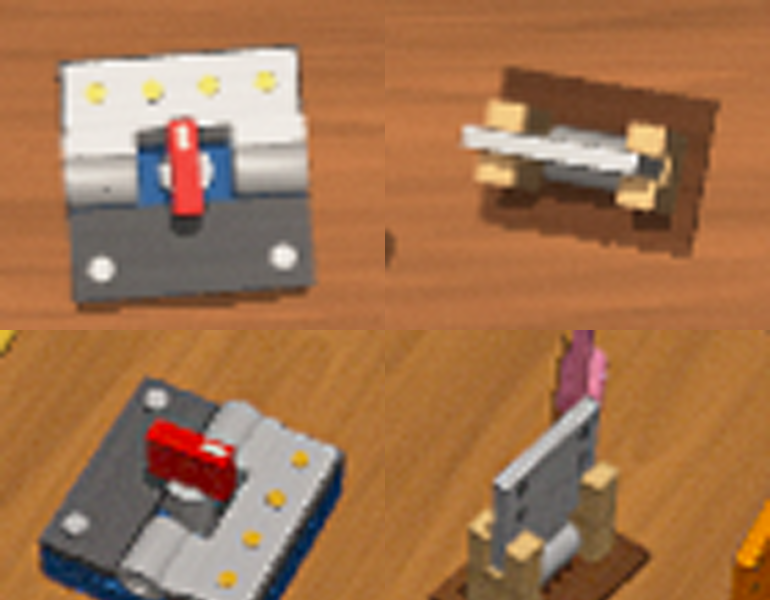

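The crop confirms it: the leaf is the grey steel one upright in the wooden rack, and the orange and pink ones stand elsewhere. The measured heights and sizes match the description (knob top 86 mm, leaf top 116 mm, leaf width 84 mm, block 120 mm). I'll write a helper that gives the shares for a move.

```bash
cat >> h.py <<'E'
from scipy.spatial.transform import Rotation as Ro
def st():
    s=read_state(); print('t',round(s['clock'],2),'tcp',np.round(s['tool_pos'],4),'yaw',np.round(np.degrees(s['orientation']),2),'F',np.round(s['contact_force'],1),'T',np.round(s['wrist_torque'],2),'gap',round(s['finger_gap'],4),'gf',s['gripper_force'],'j7',np.round(s['qpos'][6],2)); return s
def to(x,y,z,yawdeg):
    s=read_state(); R=Ro.from_euler('xyz',s['orientation']); T=Ro.from_euler('xyz',[180,0,yawdeg],degrees=True)
    print('shift',np.round(R.inv().apply(np.array([x,y,z])-s['tool_pos'])/.6,4),'turn',np.round((R.inv()*T).as_rotvec()/np.pi,4))
E
python3 - <<'E'
from h import *
a=pickle.load(open('scene0.pkl','rb'));b=pickle.load(open('top0.pkl','rb'))
for n,s in(('top',b),('sc',a)):
    P=cloud(s).reshape(-1,3); P=P[np.isfinite(P[:,0])]
    for lo in(.085,.105,.11):
        m=(abs(P[:,0]-.5375)<.06)&(abs(P[:,1]-.313)<.06)&(P[:,2]>lo)&(P[:,2]<.13); print(n,lo,m.sum(),cv2.minAreaRect(P[m][:,:2].astype(np.float32)*1000))
to(.551,.046,.15,3.4); to(.551,.046,.054,3.4)
E
```

```text
top 0.085 137 ((537.5257568359375, 313.22900390625), (83.64993286132812, 10.224489212036133), 79.20558166503906)
top 0.105 131 ((537.5257568359375, 313.22900390625), (83.64993286132812, 10.224489212036133), 79.20558166503906)
top 0.11 126 ((537.2679443359375, 313.2781982421875), (83.65570068359375, 9.748414993286133), 79.15985107421875)
sc 0.085 189 ((539.3239135742188, 312.46722412109375), (88.70307922363281, 15.842851638793945), 79.37893676757812)
sc 0.105 101 ((539.1420288085938, 313.04180908203125), (87.89410400390625, 14.958501815795898), 80.80746459960938)
sc 0.11 72 ((540.0909423828125, 313.2096252441406), (87.30445861816406, 12.890969276428223), 81.04743194580078)
shift [-0.7856 -0.6004  0.1351] turn [-2.000e-04  8.000e-04  8.325e-01]
shift [-0.7856 -0.6001  0.2951] turn [-2.000e-04  8.000e-04  8.325e-01]
```

```bash
python3 -m pendant '[1,-0.7856,-0.6004,0.135,0,0,0.8325, 1,-0.7856,-0.6004,0.135,0,0,0.8325, 1,-0.7856,-0.6004,0.135,0,0,0.8325, 1,-0.7856,-0.6004,0.135,0,0,0.8325, 1,-0.7856,-0.6004,0.135,0,0,0.8325, 1,-0.7856,-0.6004,0.135,0,0,0.8325, 1,-0.7856,-0.6004,0.135,0,0,0.8325, 1,-0.7856,-0.6004,0.135,0,0,0.8325, 1,-0.7856,-0.6004,0.135,0,0,0.8325, 1,-0.7856,-0.6004,0.135,0,0,0.8325, 1,-0.7856,-0.6004,0.135,0,0,0.8325, 1,-0.7856,-0.6004,0.135,0,0,0.8325, 1,-0.7856,-0.6004,0.135,0,0,0.8325, 1,-0.7856,-0.6004,0.135,0,0,0.8325, 1,-0.7856,-0.6004,0.135,0,0,0.8325, 1,-0.7856,-0.6004,0.135,0,0,0.8325, 1,-0.7856,-0.6004,0.135,0,0,0.8325, 1,-0.7856,-0.6004,0.135,0,0,0.8325, 1,-0.7856,-0.6004,0.135,0,0,0.8325, 1,-0.7856,-0.6004,0.135,0,0,0.8325]' 40
python3 -c "
from h import *
st();to(.551,.046,.15,3.4)"
```

```text
clock: 1.77
tool_pos: [0.551, 0.0467, 0.1499]
orientation: [-3.141, 0.001, 0.169]
contact_force: [0.2, 0.0, 0.3]
finger_gap: 0.0858
gripper_force: 0.0
t 1.77 tcp [0.551  0.0467 0.1499] yaw [-1.7999e+02  4.0000e-02  9.6600e+00] F [0.2 0.  0.3] T [-0.04 -0.02  0.01] gap 0.0858 gf 0.0 j7 -1.27
shift [-0.0002  0.0011 -0.0002] turn [-0.      0.0002  0.0348]
```

```bash
python3 -m pendant '[1,0,0.001,0.05,0,0,0.035, 1,0,0.001,0.09,0,0,0.035, 1,0,0.001,0.12,0,0,0.035, 1,0,0.001,0.14,0,0,0.035, 1,0,0.001,0.16,0,0,0.035, 1,0,0.001,0.16,0,0,0.035, 1,0,0.001,0.16,0,0,0.035]'
python3 -c "
from h import *
st()"
```

```text
clock: 2.35
tool_pos: [0.5515, 0.046, 0.0542]
orientation: [3.142, 0.0, 0.065]
contact_force: [-0.1, 0.4, 0.2]
finger_gap: 0.0853
gripper_force: 0.0
t 2.35 tcp [0.5515 0.046  0.0542] yaw [1.80e+02 2.00e-02 3.71e+00] F [-0.1  0.4  0.2] T [-0.11 -0.03  0.  ] gap 0.0853 gf 0.0 j7 -1.27
```

```bash
python3 -m pendant '[-1,0,0,0,0,0,0, -1,0,0,0,0,0,0, -1,0,0,0,0,0,0, -1,0,0,0,0,0,0, -1,0,0,0,0,0,0, -1,0,0,0,0,0,0, -1,0,0,0,0,0,0, -1,0,0,0,0,0,0, -1,0,0,0,0,0,0, -1,0,0,0,0,0,0, -1,0,0,0,0,0,0, -1,0,0,0,0,0,0]' 40
python3 -c "
from h import *
st()"
```

```text
clock: 3.35
tool_pos: [0.5517, 0.0462, 0.0547]
orientation: [-3.141, -0.001, 0.065]
contact_force: [-1.8, -0.2, 5.8]
finger_gap: 0.0134
gripper_force: 41.4
t 3.35 tcp [0.5517 0.0462 0.0547] yaw [-1.7998e+02 -3.0000e-02  3.7200e+00] F [-1.8 -0.2  5.8] T [ 0.08  0.18 -0.02] gap 0.0134 gf 41.35671257972717 j7 -1.27
```

```bash
python3 -m pendant '[-1,0,0,-0.001,0,0,-0.03, -1,0,0,-0.001,0,0,-0.06, -1,0,0,-0.001,0,0,-0.09, -1,0,0,-0.001,0,0,-0.12, -1,0,0,-0.001,0,0,-0.15, -1,0,0,-0.001,0,0,-0.18, -1,0,0,-0.001,0,0,-0.21, -1,0,0,-0.001,0,0,-0.24, -1,0,0,-0.001,0,0,-0.27, -1,0,0,-0.001,0,0,-0.30, -1,0,0,-0.001,0,0,-0.33, -1,0,0,-0.001,0,0,-0.36, -1,0,0,-0.001,0,0,-0.39, -1,0,0,-0.001,0,0,-0.42, -1,0,0,-0.001,0,0,-0.45, -1,0,0,-0.001,0,0,-0.48, -1,0,0,-0.001,0,0,-0.49, -1,0,0,-0.001,0,0,-0.49, -1,0,0,-0.001,0,0,-0.49]'
python3 -c "
from h import *
st(); b=get('top'); cv2.imwrite('pics/turn.png',cv2.resize(b['image'][175:235,230:300,::-1],None,fx=6,fy=6,interpolation=2))"
```

```text
clock: 4.93
tool_pos: [0.5515, 0.0458, 0.0547]
orientation: [3.141, 0.0, 1.603]
contact_force: [-0.2, -0.3, -0.9]
finger_gap: 0.0136
gripper_force: 40.8
t 4.93 tcp [0.5515 0.0458 0.0547] yaw [1.7999e+02 1.0000e-02 9.1840e+01] F [-0.2 -0.3 -0.9] T [-0.09 -0.15 -0.  ] gap 0.0136 gf 40.76848089694977 j7 0.03
```

View pics/turn.png

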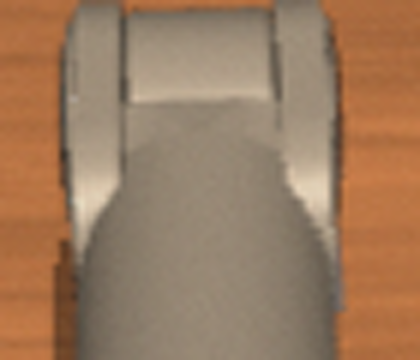

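The arm hides the knob in this view, so I'll lift a little and watch the force.

```bash
python3 -m pendant '[-1,0,0,-0.008,0,0,0, -1,0,0,-0.016,0,0,0, -1,0,0,-0.025,0,0,0, -1,0,0,-0.033,0,0,0, -1,0,0,-0.033,0,0,0]'
python3 -c "
from h import *
st()"
```

```text
clock: 5.4
tool_pos: [0.5522, 0.0463, 0.076]
orientation: [3.14, -0.0, 1.604]
contact_force: [0.8, -0.0, -1.9]
finger_gap: 0.0137
gripper_force: 40.5
t 5.4 tcp [0.5522 0.0463 0.076 ] yaw [ 1.7988e+02 -3.0000e-02  9.1920e+01] F [ 0.8 -0.  -1.9] T [-0.   -0.05 -0.07] gap 0.0137 gf 40.54543375968933 j7 0.02
```

```bash
python3 -m pendant '[-1,0,0,-0.06,0,0,0, -1,0,0,-0.12,0,0,0, -1,0,0,-0.18,0,0,0, -1,0,0,-0.18,0,0,0]'
python3 -c "
from h import *
st();to(.501,-.282,.18,91.9)"
```

```text
clock: 5.73
tool_pos: [0.5564, 0.0463, 0.1902]
orientation: [3.128, -0.002, 1.604]
contact_force: [2.4, -1.0, -1.0]
finger_gap: 0.0134
gripper_force: 40.7
t 5.73 tcp [0.5564 0.0463 0.1902] yaw [ 1.7921e+02 -1.4000e-01  9.1890e+01] F [ 2.4 -1.  -1. ] T [-0.05 -0.12  0.05] gap 0.0134 gf 40.6775164604187 j7 -0.03
shift [-0.5439 -0.1106  0.0141] turn [ 0.0044 -0.0008 -0.0001]
```

```bash
python3 -m pendant '[-1,-0.05,-0.01,0,0,0,0, -1,-0.1,-0.02,0,0,0,0, -1,-0.15,-0.03,0,0,0,0, -1,-0.2,-0.04,0,0,0,0, -1,-0.25,-0.05,0,0,0,0, -1,-0.3,-0.06,0,0,0,0, -1,-0.35,-0.07,0,0,0,0, -1,-0.4,-0.08,0,0,0,0, -1,-0.45,-0.09,0,0,0,0, -1,-0.5,-0.1,0,0,0,0, -1,-0.53,-0.104,0.03,0,0,0, -1,-0.544,-0.104,0.08,0,0,0, -1,-0.544,-0.104,0.12,0,0,0, -1,-0.544,-0.104,0.16,0,0,0, -1,-0.544,-0.104,0.16,0,0,0, -1,-0.544,-0.104,0.16,0,0,0]'
python3 -c "
from h import *
st();to(.501,-.282,.05,91.9);to(.501,-.282,.0387,91.9)"
```

```text
clock: 7.07
tool_pos: [0.4989, -0.2815, 0.0856]
orientation: [-3.138, -0.001, 1.604]
contact_force: [0.6, -0.5, -1.3]
finger_gap: 0.0134
gripper_force: 40.4
t 7.07 tcp [ 0.4989 -0.2815  0.0856] yaw [-1.7982e+02 -8.0000e-02  9.1910e+01] F [ 0.6 -0.5 -1.3] T [-0.01  0.02  0.03] gap 0.0134 gf 40.438358187675476 j7 0.7
shift [-0.001   0.0036  0.0592] turn [-0.001  -0.0005  0.0001]
shift [-0.001   0.0037  0.0781] turn [-0.001  -0.0005  0.0001]
```

```bash
python3 -m pendant '[-1,-0.001,0.003,0.03,0,0,0, -1,-0.001,0.003,0.05,0,0,0, -1,-0.001,0.003,0.065,0,0,0, -1,-0.001,0.003,0.07,0,0,0, -1,-0.001,0.003,0.07,0,0,0, -1,-0.001,0.003,0.07,0,0,0]'
python3 -c "
from h import *
st()"
```

```text
clock: 7.57
tool_pos: [0.5022, -0.2829, 0.0452]
orientation: [3.141, 0.0, 1.604]
contact_force: [0.2, 0.7, -1.7]
finger_gap: 0.0136
gripper_force: 40.6
t 7.57 tcp [ 0.5022 -0.2829  0.0452] yaw [1.7996e+02 1.0000e-02 9.1920e+01] F [ 0.2  0.7 -1.7] T [-0.04 -0.02 -0.02] gap 0.0136 gf 40.58491230010986 j7 0.72
```

```bash
python3 -m pendant '[-1,0,0,0.003,0,0,0, -1,0,0,0.006,0,0,0, -1,0,0,0.009,0,0,0, -1,0,0,0.01,0,0,0, -1,0,0,0.01,0,0,0, -1,0,0,0.01,0,0,0]'
python3 -c "
from h import *
st()"
```

```text
clock: 8.07
tool_pos: [0.5019, -0.2828, 0.0387]
orientation: [3.141, -0.0, 1.604]
contact_force: [0.2, 0.3, -0.9]
finger_gap: 0.0133
gripper_force: 40.7
t 8.07 tcp [ 0.5019 -0.2828  0.0387] yaw [179.99  -0.    91.91] F [ 0.2  0.3 -0.9] T [-0.   -0.02 -0.04] gap 0.0133 gf 40.69699287414551 j7 0.73
```

```bash
python3 -m pendant '[-1,0,0,0.001,0,0,0, -1,0,0,0.002,0,0,0, -1,0,0,0.002,0,0,0, -1,0,0,0.003,0,0,0, -1,0,0,0.003,0,0,0]'
python3 -c "
from h import *
st()"
```

```text
clock: 8.48
tool_pos: [0.502, -0.2828, 0.0386]
orientation: [3.141, -0.001, 1.604]
contact_force: [-4.3, 1.9, 11.8]
finger_gap: 0.0134
gripper_force: 42.5
t 8.48 tcp [ 0.502  -0.2828  0.0386] yaw [ 1.7998e+02 -6.0000e-02  9.1900e+01] F [-4.3  1.9 11.8] T [ 0.55  0.81 -0.01] gap 0.0134 gf 42.51916944980621 j7 0.73
```

Seated on the tray floor (12 N). I'll back off slightly, then open gently.

```bash
python3 -m pendant '[-1,0,0,-0.002,0,0,0, -0.5,0,0,-0.002,0,0,0, 0,0,0,-0.002,0,0,0, 0.5,0,0,-0.002,0,0,0, 0.5,0,0,-0.002,0,0,0, 0.5,0,0,-0.002,0,0,0, 0.5,0,0,-0.002,0,0,0, 0.5,0,0,-0.002,0,0,0, 0.5,0,0,-0.03,0,0,0, 0.5,0,0,-0.07,0,0,0, 0.5,0,0,-0.12,0,0,0, 0.5,0,0,-0.18,0,0,0, 1,0,0,-0.24,0,0,0, 1,0,0,-0.24,0,0,0]'
python3 -c "
from h import *
st();get('scene','tray1');to(.538,.3125,.20,79.5)"
```

```text
clock: 9.65
tool_pos: [0.5059, -0.2856, 0.1883]
orientation: [3.129, 0.006, 1.604]
contact_force: [0.2, -1.1, 0.6]
finger_gap: 0.0849
gripper_force: 0.0
t 9.65 tcp [ 0.5059 -0.2856  0.1883] yaw [179.28   0.32  91.89] F [ 0.2 -1.1  0.6] T [-0.07 -0.12  0.01] gap 0.0849 gf 0.0 j7 0.64
shift [ 0.9924  0.0893 -0.0274] turn [0.0028 0.0008 0.0689]
```

View pics/tray1.png

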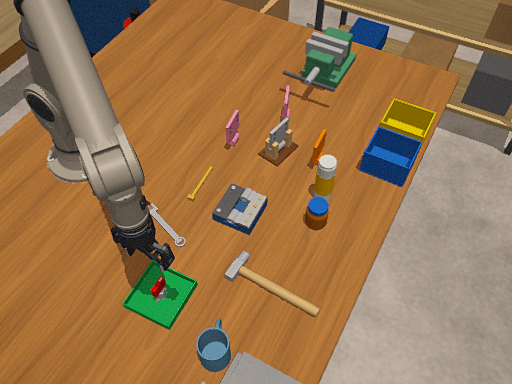

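Knob stands upright in the tray at (160,290), the jamb at (240,208) is empty, and nothing else has moved. Next, the leaf.

```bash
python3 -m pendant '[1,0.99,0.093,-0.03,0,0,0.069, 1,0.99,0.093,-0.03,0,0,0.069, 1,0.99,0.093,-0.03,0,0,0.069, 1,0.99,0.093,-0.03,0,0,0.069, 1,0.99,0.093,-0.03,0,0,0.069, 1,0.99,0.093,-0.03,0,0,0.069, 1,0.99,0.093,-0.03,0,0,0.069, 1,0.99,0.093,-0.03,0,0,0.069, 1,0.99,0.093,-0.03,0,0,0.069, 1,0.99,0.093,-0.03,0,0,0.069, 1,0.99,0.093,-0.03,0,0,0.069, 1,0.99,0.093,-0.03,0,0,0.069, 1,0.99,0.093,-0.03,0,0,0.069, 1,0.99,0.093,-0.03,0,0,0.069, 1,0.99,0.093,-0.03,0,0,0.069, 1,0.99,0.093,-0.03,0,0,0.069, 1,0.99,0.093,-0.03,0,0,0.069, 1,0.99,0.093,-0.03,0,0,0.069, 1,0.99,0.093,-0.03,0,0,0.069]'
python3 -c "
from h import *
st();to(.538,.3125,.0795,79.5)"
```

```text
clock: 11.28
tool_pos: [0.5381, 0.3101, 0.1984]
orientation: [-3.141, 0.002, 1.384]
contact_force: [0.1, -0.0, -0.3]
finger_gap: 0.0858
gripper_force: 0.0
t 11.28 tcp [0.5381 0.3101 0.1984] yaw [-1.7998e+02  9.0000e-02  7.9310e+01] F [ 0.1 -0.  -0.3] T [-0.01  0.   -0.01] gap 0.0858 gf 0.0 j7 -0.69
shift [ 0.0042 -0.0008  0.1982] turn [-0.0001  0.0005 -0.0011]
```

```bash
python3 -m pendant '[1,0.004,-0.001,0.05,0,0,0, 1,0.004,-0.001,0.1,0,0,0, 1,0.004,-0.001,0.14,0,0,0, 1,0.004,-0.001,0.17,0,0,0, 1,0.004,-0.001,0.19,0,0,0, 1,0.004,-0.001,0.198,0,0,0, 1,0.004,-0.001,0.198,0,0,0, 1,0.004,-0.001,0.198,0,0,0]' 60
python3 -c "
from h import *
st()"
python3 -m pendant '[-1,0,0,0,0,0,0, -1,0,0,0,0,0,0, -1,0,0,0,0,0,0, -1,0,0,0,0,0,0, -1,0,0,0,0,0,0, -1,0,0,0,0,0,0, -1,0,0,0,0,0,0, -1,0,0,0,0,0,0, -1,0,0,0,0,0,0, -1,0,0,0,0,0,0, -1,0,0,0,0,0,0, -1,0,0,0,0,0,0]' 80
python3 -c "
from h import *
st()"
```

```text
clock: 11.95
tool_pos: [0.5385, 0.315, 0.0811]
orientation: [3.14, -0.001, 1.387]
contact_force: [0.3, 0.4, 0.5]
finger_gap: 0.0853
gripper_force: 0.0
t 11.95 tcp [0.5385 0.315  0.0811] yaw [ 1.7993e+02 -6.0000e-02  7.9440e+01] F [0.3 0.4 0.5] T [-0.06  0.04 -0.  ] gap 0.0853 gf 0.0 j7 -0.66
clock: 12.95
tool_pos: [0.5385, 0.3152, 0.0805]
orientation: [3.14, -0.001, 1.387]
contact_force: [2.5, -0.8, 0.6]
finger_gap: 0.0093
gripper_force: 77.8
t 12.95 tcp [0.5385 0.3152 0.0805] yaw [ 1.799e+02 -5.000e-02  7.948e+01] F [ 2.5 -0.8  0.6] T [-0.14 -0.8  -0.07] gap 0.0093 gf 77.84613847732544 j7 -0.66
```

```bash
python3 -m pendant '[-1,0,0,-0.015,0,0,0, -1,0,0,-0.03,0,0,0, -1,0,0,-0.05,0,0,0, -1,0,0,-0.08,0,0,0, -1,0,0,-0.11,0,0,0, -1,0,0,-0.14,0,0,0, -1,0,0,-0.17,0,0,0, -1,0,0,-0.19,0,0,0, -1,0,0,-0.19,0,0,0, -1,0,0,-0.19,0,0,0]'
python3 -c "
from h import *
st();to(.5515,.0475,.195,92.3)"
```

```text
clock: 13.78
tool_pos: [0.5365, 0.3152, 0.1933]
orientation: [-3.14, 0.001, 1.388]
contact_force: [-0.6, -0.6, -5.1]
finger_gap: 0.0087
gripper_force: 79.2
t 13.78 tcp [0.5365 0.3152 0.1933] yaw [-1.799e+02  5.000e-02  7.953e+01] F [-0.6 -0.6 -5.1] T [0.02 0.03 0.01] gap 0.0087 gf 79.18377041816711 j7 -0.69
shift [-0.4343  0.1056 -0.0027] turn [-0.0006  0.0002 -0.071 ]
```

```bash
python3 -m pendant '[-1,-0.04,0.01,0,0,0,-0.007, -1,-0.08,0.02,0,0,0,-0.014, -1,-0.12,0.03,0,0,0,-0.02, -1,-0.16,0.04,0,0,0,-0.027, -1,-0.2,0.05,0,0,0,-0.034, -1,-0.24,0.06,0,0,0,-0.04, -1,-0.28,0.07,0,0,0,-0.047, -1,-0.32,0.08,0,0,0,-0.053, -1,-0.36,0.09,0,0,0,-0.06, -1,-0.4,0.1,0,0,0,-0.066, -1,-0.42,0.105,0,0,0,-0.071, -1,-0.434,0.106,0,0,0,-0.071, -1,-0.434,0.106,0,0,0,-0.071, -1,-0.434,0.106,0,0,0,-0.071, -1,-0.434,0.106,0,0,0,-0.071, -1,-0.434,0.106,0,0,0,-0.071]'
python3 - <<'E'
from h import *
s=st(); tp=s['tool_pos']
for n in('scene','top'):
    c=get(n,'leaf_'+n); P=cloud(c); H=cv2.cvtColor(c['image'],cv2.COLOR_RGB2HSV)
    m=(abs(P[...,0]-tp[0])<.09)&(abs(P[...,1]-tp[1])<.09)&(P[...,2]>.10)&(P[...,2]<.30)
    p=P[m]; print(n,len(p))
    for z in np.arange(.11,.24,.008):
        q=p[abs(p[:,2]-z)<.004]
        if len(q)>5: print(round(z,3),len(q),'x',np.round(np.percentile(q[:,0],[3,50,97]),4),'y',np.round(np.percentile(q[:,1],[3,97]),4))
    for zl,zh in ((.03,.055),):
        q=P[(abs(P[...,0]-.55)<.075)&(abs(P[...,1]-.045)<.075)&(P[...,2]>zl)&(P[...,2]<zh)]; print(cv2.minAreaRect(q[:,:2].astype(np.float32)*1000))
c=pickle.load(open('leaf_scene.pkl','rb'))
cv2.imwrite('pics/leafc.png',cv2.resize(c['image'][120:240,190:300,::-1],None,fx=5,fy=5,interpolation=2))
E
```

```text
clock: 15.12
tool_pos: [0.5524, 0.0496, 0.1937]
orientation: [-3.141, -0.001, 1.613]
contact_force: [0.5, 0.2, -5.1]
finger_gap: 0.0086
gripper_force: 79.1
t 15.12 tcp [0.5524 0.0496 0.1937] yaw [-1.7997e+02 -5.0000e-02  9.2430e+01] F [ 0.5  0.2 -5.1] T [ 0.   -0.01 -0.01] gap 0.0086 gf 79.12426114082336 j7 -0.03
scene 1035
0.126 14 x [0.5467 0.5529 0.5628] y [0.0284 0.0389]
0.134 13 x [0.5555 0.5652 0.5663] y [0.0289 0.0624]
0.142 36 x [0.5588 0.5631 0.5664] y [0.0287 0.0687]
0.15 33 x [0.5557 0.5584 0.5639] y [0.0279 0.0653]
0.158 28 x [0.5492 0.5569 0.559 ] y [0.0066 0.0847]
0.166 35 x [0.554  0.5566 0.5591] y [0.0073 0.0848]
0.174 23 x [0.551  0.5569 0.5592] y [0.0054 0.0564]
0.182 23 x [0.5525 0.5573 0.5586] y [0.0049 0.0459]
0.19 15 x [0.5517 0.5571 0.5601] y [0.0061 0.0422]
0.198 27 x [0.5502 0.5577 0.5649] y [0.0053 0.0426]
0.206 29 x [0.536  0.5579 0.5694] y [0.006  0.0462]
0.214 40 x [0.5499 0.559  0.5706] y [0.0056 0.082 ]
0.222 44 x [0.5379 0.5577 0.5688] y [0.0063 0.0461]
0.23 65 x [0.5419 0.5516 0.5669] y [0.0066 0.0506]
0.238 45 x [0.5254 0.5455 0.5824] y [0.0344 0.0557]
((551.9697265625, 45.88383865356445), (121.94934844970703, 126.6008529663086), 2.5814499855041504)
top 0
((0.0, 0.0), (0.0, 0.0), 0.0)
```

View pics/leafc.png

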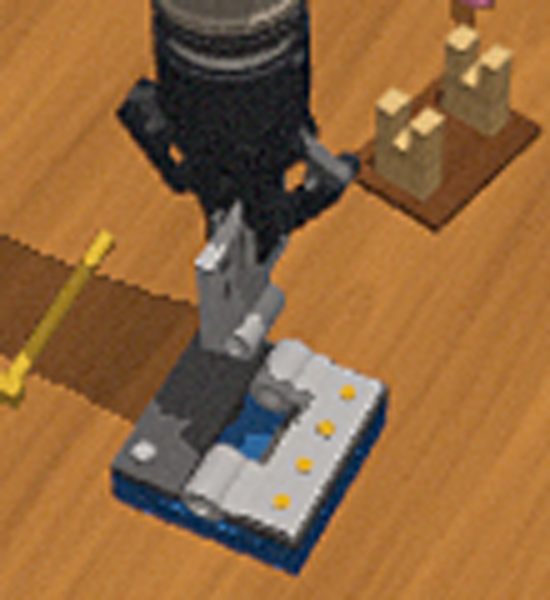

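```bash
python3 -m pendant '[-1,-0.003,-0.0015,0.03,0,0,0, -1,-0.003,-0.0015,0.06,0,0,0, -1,-0.003,-0.0015,0.09,0,0,0, -1,-0.003,-0.0015,0.11,0,0,0, -1,-0.003,-0.0015,0.125,0,0,0, -1,-0.003,-0.0015,0.125,0,0,0, -1,-0.003,-0.0015,0.125,0,0,0, -1,-0.003,-0.0015,0.125,0,0,0]'
python3 - <<'E'
from h import *
st();to(.5515,.0478,.115,92.4); c=get('scene','pre')
cv2.imwrite('pics/pre.png',cv2.resize(c['image'][150:240,200:300,::-1],None,fx=6,fy=6,interpolation=2))
E
```

```text
clock: 15.88
tool_pos: [0.5528, 0.046, 0.1201]
orientation: [3.14, -0.0, 1.611]
contact_force: [0.1, 0.3, -4.1]
finger_gap: 0.0092
gripper_force: 79.2
t 15.88 tcp [0.5528 0.046  0.1201] yaw [ 1.7988e+02 -2.0000e-02  9.2290e+01] F [ 0.1  0.3 -4.1] T [-0.05  0.02  0.05] gap 0.0092 gf 79.23715353012085 j7 0.01
shift [ 0.0031 -0.0021  0.0085] turn [ 0.0007 -0.0001 -0.0006]
```

View pics/pre.png

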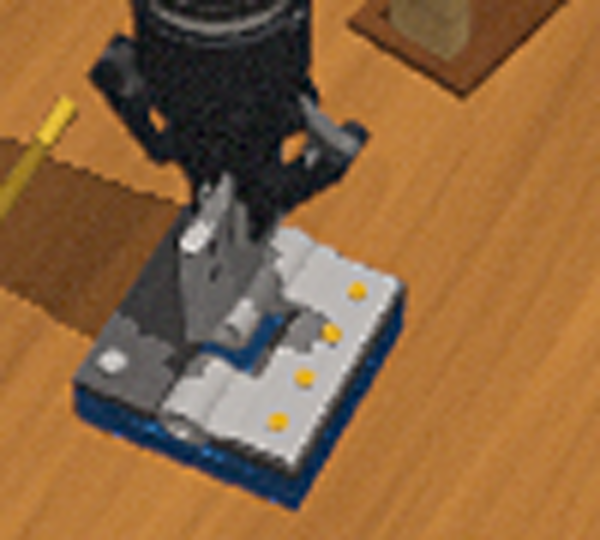

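The leaf knuckle at crop (240,320) hangs just above the gap, in line with the fixed knuckles. I'll lower it in small steps.

```bash
python3 -m pendant '[-1,0.0025,-0.002,0.004,0,0,0, -1,0.0025,-0.002,0.008,0,0,0, -1,0.0025,-0.002,0.012,0,0,0, -1,0.0025,-0.002,0.016,0,0,0, -1,0.0025,-0.002,0.018,0,0,0, -1,0.0025,-0.002,0.018,0,0,0, -1,0.0025,-0.002,0.018,0,0,0]'
python3 -c "
from h import *
st()"
```

```text
clock: 16.52
tool_pos: [0.5505, 0.0472, 0.1081]
orientation: [-3.141, -0.0, 1.611]
contact_force: [0.1, 0.6, -4.7]
finger_gap: 0.0089
gripper_force: 79.4
t 16.52 tcp [0.5505 0.0472 0.1081] yaw [-179.99   -0.     92.28] F [ 0.1  0.6 -4.7] T [ 0.03 -0.01  0.  ] gap 0.0089 gf 79.39738869667053 j7 0.01
```

```bash
python3 -m pendant '[-1,0,0.001,0.003,0,0,0, -1,0,0.001,0.006,0,0,0, -1,0,0.001,0.009,0,0,0, -1,0,0.001,0.012,0,0,0, -1,0,0.001,0.012,0,0,0, -1,0,0.001,0.012,0,0,0]'
python3 -c "
from h import *
st()"
```

```text
clock: 17.02
tool_pos: [0.551, 0.0473, 0.1009]
orientation: [-3.141, -0.0, 1.611]
contact_force: [-0.6, 0.4, -5.4]
finger_gap: 0.009
gripper_force: 79.4
t 17.02 tcp [0.551  0.0473 0.1009] yaw [-179.98   -0.     92.28] F [-0.6  0.4 -5.4] T [ 0.   -0.04  0.02] gap 0.009 gf 79.38023328781128 j7 0.01
```

```bash
python3 -m pendant '[-1,0,0,0.003,0,0,0, -1,0,0,0.006,0,0,0, -1,0,0,0.009,0,0,0, -1,0,0,0.012,0,0,0, -1,0,0,0.012,0,0,0, -1,0,0,0.012,0,0,0]'
python3 -c "
from h import *
st()"
```

```text
clock: 17.52
tool_pos: [0.551, 0.0473, 0.0937]
orientation: [-3.141, -0.0, 1.611]
contact_force: [0.4, -0.2, -5.9]
finger_gap: 0.0089
gripper_force: 79.4
t 17.52 tcp [0.551  0.0473 0.0937] yaw [-179.98   -0.     92.28] F [ 0.4 -0.2 -5.9] T [ 0.01 -0.01  0.01] gap 0.0089 gf 79.37811613082886 j7 0.02
```

```bash
python3 -m pendant '[-1,0,0,0.002,0,0,0, -1,0,0,0.004,0,0,0, -1,0,0,0.005,0,0,0, -1,0,0,0.005,0,0,0, -1,0,0,0.005,0,0,0]'
python3 -c "
from h import *
st()"
python3 -m pendant '[-1,0,0,0.001,0,0,0, -1,0,0,0.001,0,0,0, -1,0,0,0.001,0,0,0]'
python3 -c "
from h import *
st()"
```

```text
clock: 17.93
tool_pos: [0.5511, 0.0473, 0.0908]
orientation: [-3.142, -0.0, 1.611]
contact_force: [0.1, 0.4, -4.6]
finger_gap: 0.009
gripper_force: 79.4
t 17.93 tcp [0.5511 0.0473 0.0908] yaw [-180.     -0.     92.28] F [ 0.1  0.4 -4.6] T [ 0.01 -0.01  0.01] gap 0.009 gf 79.37785148620605 j7 0.02
clock: 18.18
tool_pos: [0.5512, 0.0472, 0.0903]
orientation: [3.142, -0.0, 1.61]
contact_force: [-0.3, -0.6, -4.4]
finger_gap: 0.009
gripper_force: 79.4
t 18.18 tcp [0.5512 0.0472 0.0903] yaw [180.    -0.    92.27] F [-0.3 -0.6 -4.4] T [-0.    0.03  0.01] gap 0.009 gf 79.37730431556702 j7 0.02
```

```bash
python3 -m pendant '[-1,0,0,0.001,0,0,0, -1,0,0,0.001,0,0,0, -1,0,0,0.001,0,0,0]'
python3 -c "
from h import *
st()"
python3 -m pendant '[-1,0,0,0.001,0,0,0, -1,0,0,0.001,0,0,0, -1,0,0,0.001,0,0,0]'
python3 -c "
from h import *
st()"
```

```text
clock: 18.43
tool_pos: [0.5514, 0.0473, 0.0899]
orientation: [3.141, -0.0, 1.611]
contact_force: [0.6, -0.8, -4.6]
finger_gap: 0.0094
gripper_force: 79.3
t 18.43 tcp [0.5514 0.0473 0.0899] yaw [ 1.7997e+02 -1.0000e-02  9.2280e+01] F [ 0.6 -0.8 -4.6] T [-0.02  0.03  0.04] gap 0.0094 gf 79.3031895160675 j7 0.02
clock: 18.68
tool_pos: [0.5515, 0.0473, 0.0898]
orientation: [3.141, -0.0, 1.61]
contact_force: [-1.9, -1.3, 3.2]
finger_gap: 0.0094
gripper_force: 80.4
t 18.68 tcp [0.5515 0.0473 0.0898] yaw [ 1.7996e+02 -2.0000e-02  9.2270e+01] F [-1.9 -1.3  3.2] T [-0.08  0.61  0.01] gap 0.0094 gf 80.41242957115173 j7 0.02
```

Contact, with about 8 N down, at the expected depth. A last look before handing in.

Run:
```python
from h import *
c=get('scene','end'); cv2.imwrite('pics/end_c.png',cv2.resize(c['image'][130:310,110:300,::-1],None,fx=3.3,fy=3.3,interpolation=2)); st()
```

```text
t 18.73 tcp [0.5515 0.0473 0.0898] yaw [ 1.7996e+02 -2.0000e-02  9.2270e+01] F [-1.6 -0.4  5.1] T [-0.08  0.62 -0.01] gap 0.0092 gf 80.63171982765198 j7 0.02
```

View pics/end_c.png

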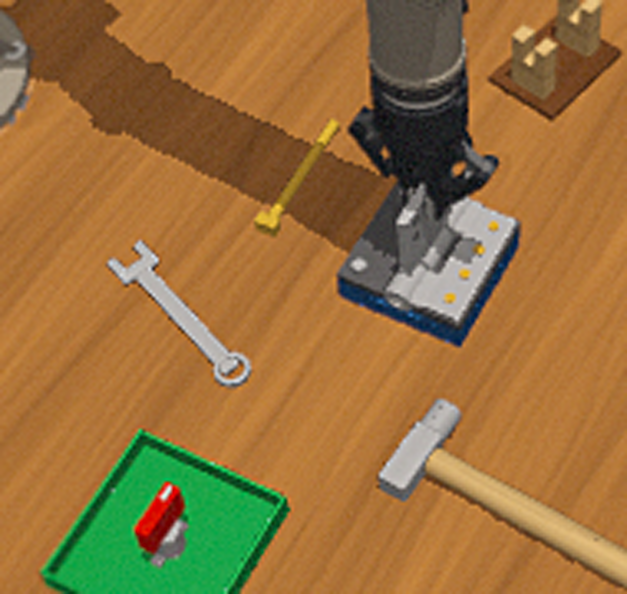

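The leaf's knuckle is down in the gap at crop (430,255), in line with the fixed knuckles and with its plate upright. The knob stands in the tray at (160,525), and the pin, wrench and hammer have not moved.

```bash
python3 -c "
from bench import hand_in
print(hand_in())"
```

```text
the job is handed in; nothing more can be done
None
```

The job is handed in at 18.7 s of the 61 s allowed: the knob is standing released in the green tray, and the steel leaf is seated between the fixed knuckles and still gripped with its plate upright; hand-in returned no verdict.

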